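Scan the red-striped medicine pack with the stick scanner

ROBOT

A 6-joint arm with a two-finger parallel gripper is mounted at the origin on a cart in front of the work surface, level with it; the furniture and walls round the work are solid. World frame = base frame: x ahead of the robot, y to its left, z up, the work surface at z = 0. Lengths are in m, angles in rad, forces in N, time in s.
With the tool pointing down it reaches from about 0.35 to 0.975 m from the base axis. Payload 4.9 kg.
Tool frame: the origin (TCP) lies on the centre line of the jaws, within the pads' length; the fingertips stand 17 mm ahead of it and the grasp point (between the pads) lies 2 mm behind it (ctrl.tcp_to_tips is the x of the fingertips in the tool frame, in m); x points along the fingers, z is the direction in which the jaws open and shut, and the axes are right-handed (so a half turn about x gives the same grasp; the last joint's range is limited). The gripper opens to 85 mm and grips with 20 to 120 N. Pads are 22 mm wide; open, the fingers measure 114 mm over their backs; the gripper's body (76 mm by 85 mm) begins 54 mm behind the grasp point. The pads swing forward as they close: fully open they stand 13 mm farther back than shut.
Start: joints at [-1.358, 0.053, 1.613, -0, 1.476, -0.119], TCP at [0.204, -0.591, 0.248] pointing down, gripper open.
Joint ranges: [-3.01, 3.01], [-1.01, 2.22], [0.06, 2.58], [-1.02, 4.17], [0.09, 2.62], [-3.14, 3.14]. Speed limits (rad/s): [2.57, 2.57, 3.14, 3.14, 3.14, 3.14].

INTERFACE

Orientations are given as a rotation vector (axis times angle).
In Python, from station import ctrl, cams, finder gives the robot as it stands.
- The arm moves only by the tool step_arm, never from a script. Its argument "moves" is a list of rows, each a list of 3 entries, a list of its own where there are three numbers: the shift along the tool's x, y, z in cm, then the turn, a rotation vector about the tool's x, y, z in degrees, then the opening, from 0 (shut) to 1 (fully open). A call has exactly 10 rows; each row is the pose to reach, as a shift and turn from the pose measured when the call began, along the tool's axes at that moment; what a row does not reach only later rows make up. A row lasts 1/12 s, in which the tool goes at most 41.7 mm and 7.16 degrees, less where a joint would pass 70% of its speed; a pose out of reach is approached as far as the arm can. A call with a gripper value outside its range is refused whole. The fingers move at their own pace and stop on an object; "grip_force" is the grip in N (left out, the last holds). Time passes only in rows, so rows that repeat a pose let the fingers close, or fill a call up. It gives the time, the measured TCP pose, the force and the opening at its end, in the units of the state.
- ctrl.get_obs(): the state, without advancing time (a new reading comes with each control period).
- cams.get_image(name): name is "scene" or "top"; returns a dict with "pixels" (420x560x3 uint8, blue, green, red), "fx", "fy", "cx", "cy" (pixels), "dist_coeffs" ([k1, k2, p1, p2, k3] as OpenCV has them; the pictures are not rectified), "position" and "attitude" of the camera in the world. Camera axes: x right, y up, looking along -z (the intrinsics and any distortion apply to the point x, -y, -z); pixel columns grow to the right and rows downward; lengths in m; the calibration is good to about 2 mm. A picture is of the moment at which its call begins. There is no depth.
- ctrl.finish_job(): hands the job in, once; it reports no verdict.
Trained networks look in the newest picture that a camera, given by its name, has taken for a name from the list of things; names that differ only in an ending like _2 or _b are one class to them, and where a whole thing is asked for, a point or a joint stands for the part that bears it (a point fixed in the world has none). Each returns a list of dicts, best first, with "conf" (0 to 1); they miss things now and then, are a little off and sometimes report something else, mostly with a low value. They report only what shows in the picture. A call takes as long as a camera call. They do not tell look-alikes from the thing itself.
- finder.find_in(camera, name): "at" ([column, row] in pixels, amid what is visible of it).
- finder.regions_of(camera, name): "region" (420x560 bool, what is visible of it) and "at" ([column, row] in pixels, amid what is visible of it).
- finder.tip_of(camera, name): "at" ([column, row] in pixels: a listed point, or the origin of a listed thing).
The state is a dict: "t": time; "q": joint angles; "dq": joint speeds; "effort": joint torques, N m; "tool_pos": TCP position; "tool_rot": TCP orientation; "contact_force": force on the tool from outside, world axes, zero at the start; "wrist_torque": the same for the moment, N m; "opening": finger opening in m.
Only numpy, scipy, OpenCV 4.12 (cv2) and the standard library are available. Lean on these libraries where they do the work, as an engineer would, in place of code of your own. Each camera call takes 0.05 s, during which the arm holds its last target. There are 200 camera calls.

TASK

Take the cordless scanner out of its charging stand, squeezing its key only lightly to the first click (that lights the aiming spot), point it squarely at the middle of the code on the red-striped medicine pack in the sloping rack from about 8 cm away and hold it steady there for a good second. Then, still on the code, squeeze the key fully for a moment to scan (never fully anywhere else), ease back to a light hold and lower the scanner into its stand again, nose down and all the way in before you let go. Leave the packs and the blue-capped vial near them where they are.

Things in the scene. Friction and masses are not known exactly. Their poses are not given: they have to be found in the camera images.
- scanner_grip (a point): White cordless stick scanner, 172 mm long, loose, about 0.14 kg: the point to hold it, 120 mm from the nose and 52 mm from the tail end, midway between blue key's face and flat back (31 mm apart with the key out; 36 mm wide). x from the key to the back, y across, z to the tail. Its centre of mass is 20 to 25 mm nearer the nose.
- scanner_nose (a point): Middle of the dark scanning window at the scanner's nose. z points back along the scanner to its tail, so it looks along -z; x from the key side to the back. The head is 30 mm (x) by 46 mm (y) for the first 46 mm, the handle behind it 24 by 36 mm.
- key (a joint): First stage of the scanner's blue key (22 mm wide, 50 mm long, centred 120 mm from the nose, standing 7 mm proud of its -x side): 0 out, 0.0025 m at the first click, a firm stop. It starts to move at 1 N, reaches the click at 3 N and springs back.
- key_deep (a joint): Second stage of the same key, beneath the first: stays 0 until the key is pressed with about 14 N, then yields to 0.0025 m at about 19 N; beyond 0.0015 m it scans. Squeezes of 4 to 12 N hold the first click, 20 to 24 N press it fully. It springs back.
- stand_seat (a point): Centre of the pocket's floor in the black charging stand, 12 mm above the desk; the parked nose rests there. z up; the parked scanner's x and y lie along the stand's. The pocket is 38 mm (x) by 54 mm (y) at its floor and widens upwards; its rim is 66 mm above the desk. Foot 116 by 104 mm, fixed.
- code_red (a point): Middle of the 24 mm square black-and-white code on the upper face of the white pack with red stripes (118 by 58 by 22 mm, loose, 70 g). z points straight out of that face, x up the slope of the rack.
- code_blue (a point): The same on the pack with blue stripes, which must not be scanned.
- code_green (a point): The same on the pack with green stripes, which must not be scanned.
- rack: White sloping pack rack, 212 mm wide, 96 mm high at its back, 120 mm deep, fixed; its three lanes, 69 mm apart, slope 32 degrees down towards -x of the rack. The three packs lie in it in any order. Origin: middle of its foot on the desk.
- vial_blue: Small white vial with blue cap and band, 22 mm across and 47 mm high, standing loose on the desk. Origin: centre of its underside.
Not all that is in view belongs to the job. Of the things that look like the part that bears scanner_grip, the largest one is meant.

How it is judged:
On the way, in this order (a step that is already met when the one before it is completed fails the run):
1. key at its first click only, the scanner still and aimed at the red pack's code (value of joint key above 0.0018 m and value of joint key_deep below 0.0008 m and x of code_red in the frame of scanner_nose between -0.01 and 0.01 m and y of code_red in the frame of scanner_nose between -0.01 and 0.01 m and z of code_red in the frame of scanner_nose between -0.13 and -0.04 m and angle between the z axis of scanner_nose and the z axis of code_red, either way round below 0.35 rad and linear speed of scanner below 0.02 m/s and angular speed of scanner below 0.15 rad/s), for 0.8 s.
2. key fully squeezed, still aimed at the red pack's code (value of joint key_deep above 0.0015 m and x of code_red in the frame of scanner_nose between -0.01 and 0.01 m and y of code_red in the frame of scanner_nose between -0.01 and 0.01 m and z of code_red in the frame of scanner_nose between -0.13 and -0.04 m and angle between the z axis of scanner_nose and the z axis of code_red, either way round below 0.35 rad), for 0.15 s.
3. still in the hand, the scanner is lowered into its stand, nose within 10 mm of the pocket's floor (contact force between the fingers and scanner above 0.5 N and horizontal distance between scanner_nose and stand_seat below 0.014 m and height (world z) of scanner_nose below 0.022 m), for 0.1 s.
At the end, for the whole second after the job is handed in: The scanner stands nose down in its stand, at rest and let go: nose within 14 mm of the pocket's centre and within 10 mm of its floor, leaning less than 0.2 rad, key out (horizontal distance between scanner_nose and stand_seat below 0.014 m and height (world z) of scanner_nose below 0.022 m and angle between scanner_nose's own z axis and vertical below 0.2 rad and value of joint key below 0.001 m and linear speed of scanner below 0.02 m/s); the robot touches nothing.
It fails at once if the key is fully squeezed while the scanner is not aimed at the red pack's code (value of joint key_deep above 0.0015 m and not (x of code_red in the frame of scanner_nose between -0.01 and 0.01 m and y of code_red in the frame of scanner_nose between -0.01 and 0.01 m and z of code_red in the frame of scanner_nose between -0.13 and -0.04 m and angle between the z axis of scanner_nose and the z axis of code_red, either way round below 0.35 rad)).
It fails at once if a pack or the vial is shifted by more than 12 mm (distance of any of code_red, code_blue, code_green, vial_blue from where it was at the start of the episode above 0.012 m).
It also fails if it takes over 58 s, if anything falls off the work surface, if the arm or the gripper's body presses on something with over 40 N, if the wrist force passes 120 N, or if a joint passes its speed limit or range.

## Working session

There is one attempt and no reset: what is moved stays moved. The work goes in short steps, Python scripts to look and compute and a tool call to move; the robot and the scene stay as the last step left them, time stands still between calls to the robot, and variables do not carry over. Pictures are saved under pics/ and viewed, on a budget of 10 in all, crops included, one or two more only if the job needs it, and the job is handed in when it is done.

Besides the shell and the picture viewer there is one more tool, called after "Emit:" as name(argument=value, ...) on one line, values as JSON. step_arm: Moves the arm, as the interface text tells. Its arguments: {"type":"object","properties":{"moves":{"type":"array"},"grip_force":{"type":"number"}},"required":["moves"]}

```bash
ls; mkdir -p pics; cat > h.py <<'E'
import numpy as np, cv2
from scipy.spatial.transform import Rotation as R
from station import ctrl, cams, finder
def K(im): return np.array([[im['fx'],0,im['cx']],[0,im['fy'],im['cy']],[0,0,1.]])
def att(im):
    a=np.array(im['attitude'],float)
    return a if a.shape==(3,3) else (R.from_rotvec(a).as_matrix() if a.size==3 else R.from_quat(a).as_matrix())
def ray(im,px):
    p=cv2.undistortPoints(np.array([[px]],float),K(im),np.array(im['dist_coeffs'],float))[0,0]
    d=att(im)@np.array([p[0],-p[1],-1.]); return np.array(im['position'],float),d/np.linalg.norm(d)
def onz(im,px,z):
    o,d=ray(im,px); return o+d*(z-o[2])/d[2]
def tri(a,pa,b,pb):
    o1,d1=ray(a,pa);o2,d2=ray(b,pb)
    s=np.linalg.lstsq(np.c_[d1,-d2],o2-o1,rcond=None)[0]
    x,y=o1+s[0]*d1,o2+s[1]*d2
    return (x+y)/2,np.linalg.norm(x-y)
def proj(im,P):
    A=att(im); c=(np.atleast_2d(P)-np.array(im['position']))@A
    c=c*[1,-1,-1]
    return cv2.projectPoints(c,np.zeros(3),np.zeros(3),K(im),np.array(im['dist_coeffs'],float))[0][:,0]
E
python3 - <<'E'
from h import *
np.set_printoptions(precision=4,suppress=True)
print(ctrl.get_obs())
I={}
for c in ['scene','top']:
    im=cams.get_image(c);I[c]=im
    cv2.imwrite(f'pics/{c}0.png',im['pixels'])
    print(c,im['position'],im['attitude'],im['fx'],im['cx'],im['cy'],im['dist_coeffs'])
    for n in ['scanner_grip','scanner_nose','stand_seat','code_red','code_blue','code_green','rack','vial_blue','key']:
        try: print(n,'find',[(np.round(d['at']),round(d['conf'],2)) for d in finder.find_in(c,n)][:4],'tip',[(np.round(d['at'],1),round(d['conf'],2)) for d in finder.tip_of(c,n)][:4])
        except Exception as e: print(n,repr(e)[:100])
E
```

```text
pics
{'t': 0.0, 'q': array([-1.358 ,  0.0534,  1.6143,  0.    ,  1.476 , -0.119 ]), 'dq': array([-0.0001,  0.0004,  0.0006,  0.0015,  0.0007, -0.0001]), 'effort': array([ -0.0005, -39.3683, -37.0176,  -0.0001,   0.007 ,   0.    ]), 'tool_pos': array([ 0.2035, -0.5903,  0.247 ]), 'tool_rot': array([ 0.9628,  1.3497, -0.9604]), 'contact_force': array([-0.638 , -0.4605,  0.45  ]), 'wrist_torque': array([-0.0219,  0.0255,  0.0043]), 'opening': 0.08521807542743079}
scene [0.1366 0.5955 0.736 ] [ 0.3692 -1.1048 -2.3033] 424.83323410618067 280.8719408171836 210.81856324528744 [-0.1009  0.      0.      0.      0.    ]
scanner_grip find [(array([266., 256.]), 0.75), (array([204., 290.]), 0.75), (array([246., 322.]), 0.73), (array([359., 196.]), 0.54)] tip [(array([241.8, 313. ]), 0.68), (array([267.4, 249.5]), 0.6), (array([202.2, 282. ]), 0.55)]
scanner_nose find [(array([204., 292.]), 0.94), (array([267., 256.]), 0.91), (array([245., 320.]), 0.78)] tip [(array([203.4, 311.9]), 0.87), (array([247. , 338.5]), 0.87), (array([270.9, 288.8]), 0.59)]
stand_seat find [(array([273., 290.]), 0.94)] 
[... 1142 characters left out ...]
 find [(array([240., 248.]), 0.78)] tip [(array([238.9, 239.4]), 0.57)]
code_red find [(array([363., 248.]), 0.83), (array([234., 241.]), 0.53)] tip [(array([363.6, 243.3]), 0.81)]
code_blue find [(array([425., 248.]), 0.93), (array([232., 241.]), 0.68)] tip [(array([421.3, 242.1]), 0.92), (array([386.5, 245.5]), 0.26)]
code_green find [(array([392., 242.]), 0.89)] tip [(array([390.7, 238.3]), 0.94)]
rack find [(array([382., 222.]), 0.75)] tip [(array([385.1, 242.5]), 0.87), (array([364.8, 242.6]), 0.45)]
vial_blue find [] tip [(array([306.2, 180.5]), 0.41), (array([240.7, 243.5]), 0.29)]
key ValueError('it knows: code_blue, code_green, code_red, rack, scanner_grip, scanner_nose, stand_seat,
```

View pics/scene0.png

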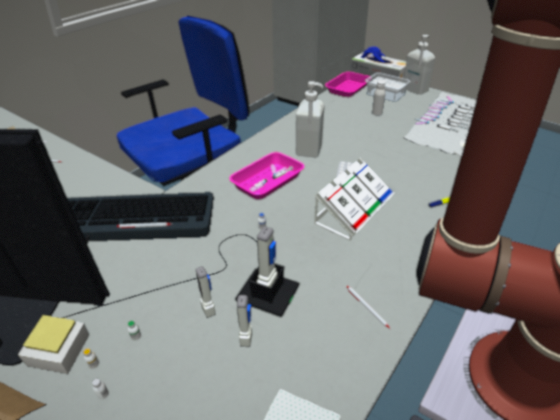

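View pics/top0.png

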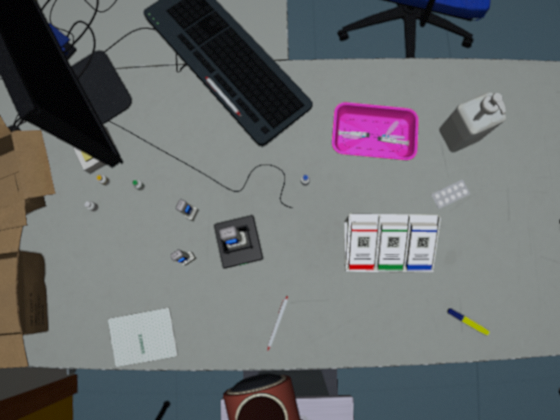

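```bash
python3 - <<'E'
import cv2,numpy as np
a=cv2.imread('pics/scene0.png')[195:325,195:325];b=cv2.imread('pics/top0.png')[205:275,205:275]
f=lambda x:cv2.resize(x,(400,400),interpolation=cv2.INTER_CUBIC)
cv2.imwrite('pics/crop1.png',np.hstack([f(a),f(b)]))
E
```

```text
(no output)
```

View pics/crop1.png

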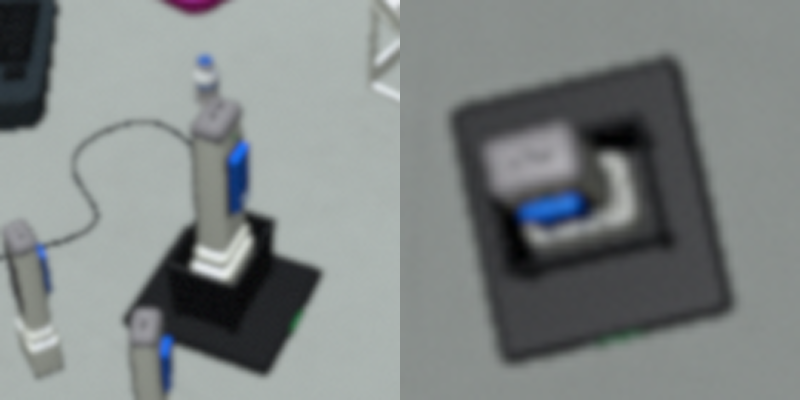

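```bash
python3 - <<'E'
from h import *
np.set_printoptions(precision=4,suppress=True)
S=cams.get_image('scene');T=cams.get_image('top')
for n,s,t in [('red',(340.8,196.4),(363.6,243.3)),('green',(357,186.9),(390.7,238.3)),('blue',(369.6,182.4),(421.3,242.1)),('tail',(265.5,233.3),(228.3,233.5)),('rack',(354.6,211.2),(385.1,242.5)),('vial',(261.7,228.3),(306.2,180.5)),('seat',(266,288.5),(238.9,239.4))]:
    print(n,*tri(S,s,T,t))
# refine codes: darkest-blob centroid (local std) round the tip
for im,pts,w in [(T,[(363.6,243.3),(390.7,238.3),(421.3,242.1)],9),(S,[(340.8,196.4),(357,186.9),(369.6,182.4)],7)]:
    g=cv2.cvtColor(im['pixels'],cv2.COLOR_BGR2GRAY).astype(float)
    for p in pts:
        c=np.array(p)
        for _ in range(5):
            x0,y0=np.round(c).astype(int)-w; a=g[y0:y0+2*w+1,x0:x0+2*w+1]
            m=np.clip(np.percentile(a,80)-a,0,None)-0; m[m<40]=0
            yy,xx=np.mgrid[:2*w+1,:2*w+1]; c=np.array([x0+(m*xx).sum()/m.sum(),y0+(m*yy).sum()/m.sum()])
        print(p,c)
f=lambda u,v:((u-400)/5.714+205-.4,v/5.714+205-.4)
C=np.array([onz(T,f(*p),0.01) for p in [(453,108),(677,57),(732,308),(506,360)]]);print(C,C.mean(0))
for a,b in [(0,1),(1,2),(2,3),(3,0)]:
    d=C[b]-C[a];print(np.linalg.norm(d),np.degrees(np.arctan2(d[1],d[0])))
f2=lambda u,v:(u/400*130+195-.3,v/400*130+195-.3)
C=np.array([onz(S,f2(*p),0.01) for p in [(322,270),(265,375)]]);d=C[1]-C[0];print(C,np.degrees(np.arctan2(d[1],d[0])))
g=T['pixels'][205:280,340:445];s=S['pixels'][150:240,310:400]
cv2.imwrite('pics/crop2.png',np.hstack([cv2.resize(g,(400,286),interpolation=cv2.INTER_CUBIC),cv2.resize(s,(286,286),interpolation=cv2.INTER_CUBIC)]))
o=ctrl.get_obs();print(R.from_rotvec(o['tool_rot']).as_matrix())
E
```

```text
red [ 0.5157 -0.1854  0.0979] 0.013151538440860163
green [ 0.5169 -0.2542  0.0884] 0.007577206767588423
blue [ 0.5116 -0.3315  0.0608] 0.0012964470361480672
tail [0.5316 0.1074 0.1785] 0.004048626344701406
rack [ 0.5161 -0.2577  0.0046] 0.006773629651722179
vial [ 0.6856 -0.0657 -0.0083] 0.003018097823139758
seat [0.5379 0.1056 0.0085] 0.004662502511875324
(363.6, 243.3) [362.9631 241.5507]
(390.7, 238.3) [392.8196 238.2947]
(421.3, 242.1) [422.4715 241.7665]
(340.8, 196.4) [343.03   200.0818]
(357, 186.9) [356.9596 187.4806]
(369.6, 182.4) [367.9657 177.5752]
[[0.5769 0.1665 0.01  ]
 [0.5968 0.0685 0.01  ]
 [0.4873 0.0463 0.01  ]
 [0.4672 0.1437 0.01  ]] [0.532  0.1063 0.01  ]
0.09998640746073331 -78.51676879543224
0.11164395859039734 -168.52413512823355
0.09942372645076193 101.69542485050009
0.11201351581773669 11.764054750630384
[[0.4888 0.0493 0.01  ]
 [0.4669 0.1509 0.01  ]] 102.15166022210495
[[-0.      0.9455  0.3257]
 [ 0.      0.3257 -0.9455]
 [-1.     -0.     -0.    ]]
```

View pics/crop2.png

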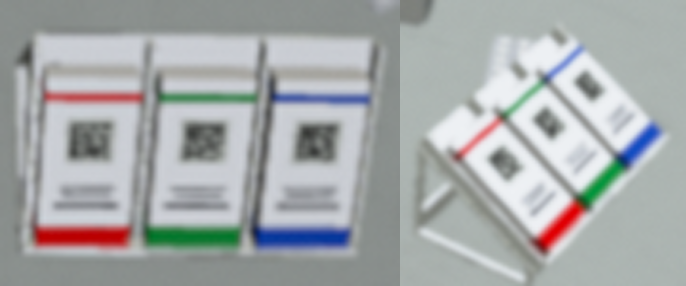

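Emit:
step_arm(moves=[[[0,0,0],[0,0,0],1],[[0,0,0],[0,0,0],1],[[0,0,0],[0,0,0],1],[[0,0,0],[0,0,0],1],[[0,0,0],[0,0,0],1],[[0,0,0],[0,0,0],1],[[0,0,0],[0,0,0],1],[[0,0,0],[0,0,0],1],[[0,0,0],[0,0,0],1],[[0,0,0],[0,0,0],1]], grip_force=8)

```text
t: 2.73
tool_pos: [0.2036, -0.5909, 0.2483]
tool_rot: [0.961, 1.348, -0.961]
contact_force: [-0.3, -0.8, -0.1]
opening: 0.0853
```

```bash
python3 - <<'E'
from h import *
np.set_printoptions(precision=4,suppress=True)
S=cams.get_image('scene');T=cams.get_image('top')
tp=[(363.5,241.9),(393.1,241.9),(422.8,241.9)];sp=[(343.1,201),(356.6,188.7),(369.4,177.1)]
for s,t in zip(sp,tp): print(*tri(S,s,T,t))
# joint fit: codes at c+k*0.069*u, u horizontal at yaw a; allow per-camera pixel bias none
from scipy.optimize import least_squares
def pts(p): 
    u=np.array([np.sin(p[3]),-np.cos(p[3]),0]); return np.array([p[:3]+k*.069*u for k in (-1,0,1)])
r=least_squares(lambda p:np.r_[(proj(T,pts(p))-tp).ravel(),(proj(S,pts(p))-sp).ravel()],[.516,-.255,.08,0])
print(pts(r.x),np.degrees(r.x[3]));print(r.fun.reshape(-1,2))
# scanner regions: tail/back extents
th=np.radians(11.8);x=np.array([np.cos(th),np.sin(th),0]);y=np.array([-np.sin(th),np.cos(th),0])
def model(p):
    b=np.array([p[0],p[1],.184]);return b
# tail-top corners read off crop1: top view (485,140)(572,124)(586,184)(497,202); scene (190,118)?
f=lambda u,v:((u-400)/5.714+205-.4,v/5.714+205-.4)
C=np.array([onz(T,f(*p),0.184) for p in [(483,138),(572,121),(587,185),(497,203)]]);print(C,C.mean(0))
C=np.array([onz(T,f(*p),0.066) for p in [(480,150),(635,118),(672,240),(520,275)]]);print('rim',C,C.mean(0))
o=ctrl.get_obs();print(o['t'],o['q'])
E
```

```text
[ 0.516  -0.1901  0.0811] 0.003000962432259483
[ 0.514  -0.259   0.0802] 0.00265759733739954
[ 0.5116 -0.329   0.0797] 0.001959732512560733
[[ 0.5161 -0.1905  0.0804]
 [ 0.5137 -0.2594  0.0804]
 [ 0.5114 -0.3284  0.0804]] -1.9351353160395581
[[-0.1941 -0.5826]
 [-0.0745 -0.42  ]
 [-0.3792 -0.2914]
 [ 0.6116  0.2177]
 [ 0.6615 -0.0261]
 [ 0.3635 -0.0169]]
[[0.5396 0.1249 0.184 ]
 [0.545  0.0921 0.184 ]
 [0.5214 0.0867 0.184 ]
 [0.5156 0.1198 0.184 ]] [0.5304 0.1059 0.184 ]
rim [[0.5508 0.1454 0.066 ]
 [0.5625 0.0812 0.066 ]
 [0.5118 0.0666 0.066 ]
 [0.4989 0.1291 0.066 ]] [0.531  0.1056 0.066 ]
2.8333 [-1.3579  0.0527  1.6129 -0.      1.476  -0.119 ]
```

Emit:
step_arm(moves=[[[-0.6,2.7,-2.8],[-4,0,0],1],[[-1.2,5.4,-5.6],[-8,0,0],1],[[-1.8,8.1,-8.4],[-12,0,0],1],[[-2.4,10.8,-11.2],[-16,0,0],1],[[-3,13.5,-14],[-20,0,0],1],[[-3.6,16.2,-16.8],[-25,0,0],1],[[-4.2,18.9,-19.6],[-30,0,0],1],[[-4.8,21.6,-22.4],[-35,0,0],1],[[-5.4,24.3,-25.2],[-40,0,0],1],[[-6,27,-28],[-45,0,0],1]], grip_force=8)

```text
t: 3.67
tool_pos: [0.368, -0.2365, 0.3089]
tool_rot: [0.352, 1.541, -0.353]
contact_force: [0.3, -0.5, -0.4]
opening: 0.0856
```

```bash
cat >> h.py <<'E'
def frame(zs,xs):  # scanner tail dir & scanner x -> tool R (x=-zs, z=xs)
    zs=np.array(zs,float)/np.linalg.norm(zs); xs=np.array(xs,float); xs-=zs*(xs@zs); xs/=np.linalg.norm(xs)
    return np.c_[-zs,np.cross(xs,-zs),xs]
def delta(pos,Rt,o=None):
    o=o or ctrl.get_obs(); A=R.from_rotvec(o['tool_rot'])
    return np.round(A.inv().apply(np.array(pos)-o['tool_pos'])*100,2),np.round(np.degrees((A.inv()*R.from_matrix(Rt)).as_rotvec()),2)
th=np.radians(11.8); RG=frame([0,0,1],[np.cos(th),np.sin(th),0])
PG=np.array([.527,.105,.135])
n=np.array([-.5296,.0179,.848]); RS=frame(n,[.8475,-.0287,.53]); CODE=np.array([.5161,-.1905,.0804])
E
python3 - <<'E'
from h import *
o=ctrl.get_obs();print(o['t'],o['tool_pos'],o['q'])
print(delta(PG+[0,0,.11],RG,o))
E
```

```text
3.6667 [ 0.36795998 -0.23646381  0.30887015] [-7.41712063e-01 -4.47444298e-01  1.94538925e+00  1.06810376e-04
  1.64256355e+00 -2.91883101e-01]
(array([ 6.38, 37.67, -0.53]), array([-3.757e+01,  6.000e-02,  3.000e-02]))
```

Emit:
step_arm(moves=[[[0.6,3.9,0],[-4,0,0],1],[[1.2,7.8,-0.1],[-8,0,0],1],[[1.8,11.7,-0.1],[-12,0,0],1],[[2.4,15.6,-0.2],[-16,0,0],1],[[3,19.5,-0.3],[-20,0,0],1],[[3.8,23.4,-0.3],[-24,0,0],1],[[4.6,27.3,-0.4],[-28,0,0],1],[[5.2,31.2,-0.5],[-32,0,0],1],[[5.8,35,-0.5],[-35,0,0],1],[[6.4,37.7,-0.5],[-37.6,0,0],1]])

```text
t: 4.5
tool_pos: [0.5281, 0.1081, 0.2445]
tool_rot: [-0.166, 1.563, 0.166]
contact_force: [0.2, -0.5, 0.6]
opening: 0.0851
```

```bash
python3 - <<'E'
from h import *
np.set_printoptions(precision=4,suppress=True)
S=cams.get_image('scene');T=cams.get_image('top')
o=ctrl.get_obs();print(o['t'],o['tool_pos'],o['q'],o['contact_force'])
print(delta(PG,RG,o))
cv2.imwrite('pics/s1.png',cv2.resize(S['pixels'][150:310,190:350],(560,560),interpolation=cv2.INTER_CUBIC))
print(proj(S,[[.5307,.1058,.184],o['tool_pos']+[0,0,-.017]]))
E
```

```text
4.6 [0.5276 0.1083 0.2433] [ 0.0642 -0.1508  1.8177  0.0002  1.4762 -0.1476] [-0.0763 -0.7113 -0.2146]
(array([10.83, -0.32, -0.11]), array([ 0.33, -0.08, -0.02]))
[[267.2876 231.1313]
 [267.1372 215.7188]]
```

View pics/s1.png

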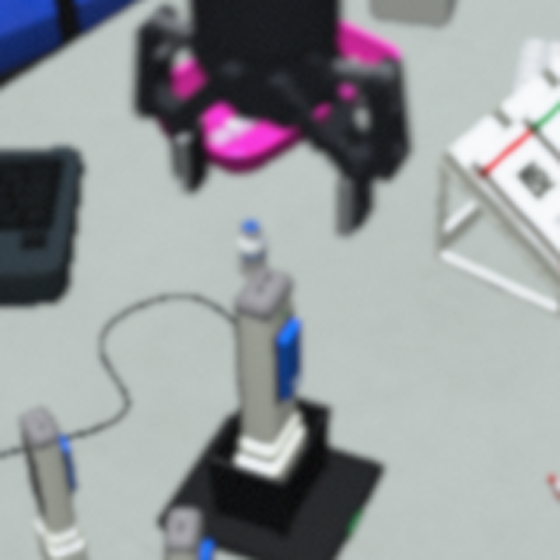

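Emit:
step_arm(moves=[[[1.3,0,0],[0,0,0],1],[[2.6,-0.1,0],[0,0,0],1],[[3.9,-0.2,0],[0,0,0],1],[[5.2,-0.2,0],[0,0,0],1],[[6.5,-0.2,0],[0,0,0],1],[[7.8,-0.2,0],[0.3,0,0],1],[[9,-0.2,0],[0.3,0,0],0.8],[[10,-0.2,0],[0.3,0,0],0.6],[[10.8,-0.2,0],[0.3,0,0],0.5],[[10.8,-0.2,0],[0.3,0,0],0.44]])

```text
t: 5.43
tool_pos: [0.5267, 0.1063, 0.1329]
tool_rot: [-0.162, 1.57, 0.163]
contact_force: [-1.0, 0.4, -0.3]
opening: 0.0392
```

```bash
python3 - <<'E'
from h import *
np.set_printoptions(precision=4,suppress=True)
S=cams.get_image('scene');T=cams.get_image('top')
o=ctrl.get_obs();print(o['t'],o['tool_pos'],o['opening'],o['contact_force'],o['wrist_torque'])
print(delta(PG,RG,o))
cv2.imwrite('pics/s2.png',np.hstack([cv2.resize(S['pixels'][190:310,200:320],(400,400),interpolation=cv2.INTER_CUBIC),cv2.resize(T['pixels'][195:285,195:285],(400,400),interpolation=cv2.INTER_CUBIC)]))
E
```

```text
5.5333 [0.5279 0.1064 0.1352] 0.03796736356935216 [ 0.5665 -0.1545 -0.1022] [0.0263 0.0413 0.0604]
(array([ 0.02, -0.12, -0.12]), array([ 0.04, -0.09, -0.02]))
```

View pics/s2.png

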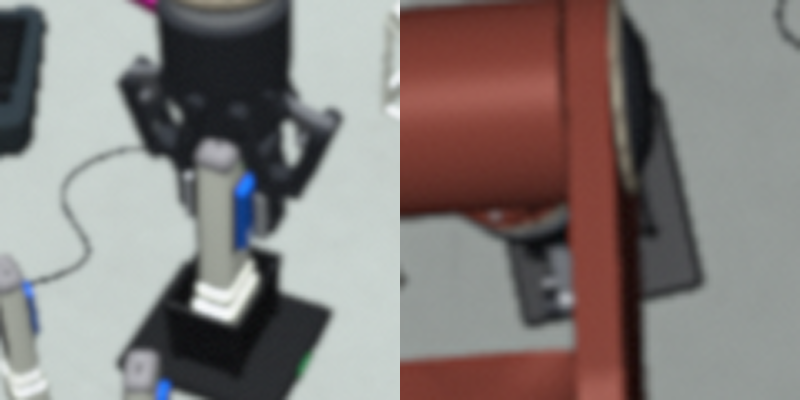

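```bash
python3 - <<'E'
from h import *
np.set_printoptions(precision=1,suppress=True)
S=cams.get_image('scene')
o=ctrl.get_obs();A=R.from_rotvec(o['tool_rot']).as_matrix();p=o['tool_pos']
f=lambda P:((proj(S,P)-[200,190])*400/120)
g=lambda *l:p+A@np.array(l)
print('tcp,tips+z,tips-z',f(np.array([g(0,0,0),g(.017,0,.019),g(.017,0,-.019)])))
print('palm near/far', f(np.array([g(-.056,.04,.04),g(-.056,.04,-.04),g(-.056,-.04,0),g(-.056,0,0)])))
ax=np.array([.531,.1065,0]);x=RG[:,2];y=RG[:,1]
print('tail ctr, corners',f(np.array([ax+[0,0,.184]]+[ax+[0,0,.184]+a*.012*x+b*.018*y for a in(-1,1) for b in (-1,1)])))
print('y axes',y)
print('key centre',f(np.array([ax+[0,0,.132]-.019*x])))
E
```

```text
tcp,tips+z,tips-z [[228.9 198.4]
 [202.1 209.7]
 [257.6 227.1]]
palm near/far [[133.7 152.7]
 [260.3 191.3]
 [254.8  89.4]
 [226.4 129.2]]
tail ctr, corners [[223.2 137.5]
 [254.4 124.6]
 [228.4 161.9]
 [218.1 114.1]
 [191.3 150.8]]
y axes [-0.2  1.   0. ]
key centre [[253.8 210. ]]
```

Emit:
step_arm(moves=[[[0,0,0],[0,0,0],0.42],[[0,0,0],[0,0,0],0.4],[[0,0,0],[0,0,0],0.39],[[0,0,0],[0,0,0],0.38],[[0,0,0],[0,0,0],0.37],[[0,0,0],[0,0,0],0.36],[[0,0,0],[0,0,0],0.35],[[0,0,0],[0,0,0],0.345],[[0,0,0],[0,0,0],0.34],[[0,0,0],[0,0,0],0.34]], grip_force=8)

```text
t: 6.42
tool_pos: [0.5284, 0.1064, 0.1367]
tool_rot: [-0.162, 1.565, 0.162]
contact_force: [-2.1, -0.8, 6.6]
opening: 0.0289
```

```bash
python3 - <<'E'
from h import *
o=ctrl.get_obs();print(o['t'],o['tool_pos'],o['opening'],o['contact_force'],o['wrist_torque'])
E
```

```text
6.4167 [0.528368   0.1064129  0.13668554] 0.02887546167666859 [-2.1342315  -0.76649604  6.63407952] [-0.14593909  0.60303484  0.0648582 ]
```

Emit:
step_arm(moves=[[[0,0,0],[0,0,0],0.38],[[0,0,0],[0,0,0],0.4],[[0,0,0],[0,0,0],0.4],[[-0.1,0,0],[0,0,0],0.4],[[-0.1,0,0],[0,0,0],0.4],[[-0.1,0,0],[0,0,0],0.4],[[-0.1,0,0],[0,0,0],0.4],[[-0.1,0,0],[0,0,0],0.4],[[-0.1,0,0],[0,0,0],0.4],[[-0.1,0,0],[0,0,0],0.4]], grip_force=8)

```text
t: 7.25
tool_pos: [0.5284, 0.1064, 0.1377]
tool_rot: [-0.162, 1.565, 0.162]
contact_force: [-0.3, -0.0, -0.8]
opening: 0.0344
```

```bash
python3 - <<'E'
from h import *
o=ctrl.get_obs();print(o['t'],o['tool_pos'],o['opening'],o['contact_force'],o['wrist_torque'])
print(delta(PG,RG,o))
E
```

```text
7.25 [0.52837624 0.10641319 0.1376943 ] 0.034383260804667616 [-0.32930467 -0.02191742 -0.84816514] [-0.02994628 -0.05993344 -0.00167173]
(array([ 0.27, -0.11, -0.16]), array([ 0.05, -0.04, -0.  ]))
```

Emit:
step_arm(moves=[[[0,0,-0.1],[0,0,0],0.4],[[0,0,-0.15],[0,0,0],0.39],[[0,0,-0.15],[0,0,0],0.38],[[0,0,-0.15],[0,0,0],0.37],[[-0.02,0,-0.15],[0,0,0],0.36],[[-0.04,0,-0.15],[0,0,0],0.355],[[-0.06,0,-0.15],[0,0,0],0.35],[[-0.08,0,-0.15],[0,0,0],0.345],[[-0.1,0,-0.15],[0,0,0],0.34],[[-0.1,0,-0.15],[0,0,0],0.34]], grip_force=8)

```text
t: 8.08
tool_pos: [0.5268, 0.1061, 0.1385]
tool_rot: [-0.162, 1.566, 0.162]
contact_force: [0.0, 0.6, -1.3]
opening: 0.0288
```

```bash
python3 - <<'E'
from h import *
o=ctrl.get_obs();print(o['t'],o['tool_pos'],o['opening'],o['contact_force'],o['wrist_torque'])
E
```

```text
8.0833 [0.52679693 0.10610071 0.13848531] 0.028817968807352434 [ 0.01878994  0.64061529 -1.27684445] [-0.00520567  0.05934988  0.00675558]
```

Emit:
step_arm(moves=[[[0,0,0],[0,0,0],0.338],[[0,0,0],[0,0,0],0.336],[[0,0,0],[0,0,0],0.334],[[0,0,0],[0,0,0],0.332],[[0,0,0],[0,0,0],0.33],[[0,0,0],[0,0,0],0.328],[[0,0,0],[0,0,0],0.326],[[0,0,0],[0,0,0],0.324],[[0,0,0],[0,0,0],0.324],[[0,0,0],[0,0,0],0.324]], grip_force=8)

```text
t: 8.92
tool_pos: [0.5268, 0.1061, 0.1385]
tool_rot: [-0.162, 1.566, 0.162]
contact_force: [0.6, 0.3, -1.4]
opening: 0.0282
```

```bash
python3 - <<'E'
from h import *
o=ctrl.get_obs();print(o['t'],o['tool_pos'],o['opening'],o['contact_force'],o['wrist_torque'])
E
```

```text
8.9167 [0.52681361 0.10606933 0.13849668] 0.02815225060233618 [ 0.58364206  0.2856747  -1.38820631] [-0.05364581  0.0068095   0.02993634]
```

Emit:
step_arm(moves=[[[0,0,0],[0,0,0],0.323],[[0,0,0],[0,0,0],0.322],[[0,0,0],[0,0,0],0.321],[[0,0,0],[0,0,0],0.32],[[0,0,0],[0,0,0],0.319],[[0,0,0],[0,0,0],0.318],[[0,0,0],[0,0,0],0.317],[[0,0,0],[0,0,0],0.317],[[0,0,0],[0,0,0],0.317],[[0,0,0],[0,0,0],0.317]], grip_force=8)

```text
t: 9.75
tool_pos: [0.5268, 0.1061, 0.1385]
tool_rot: [-0.162, 1.566, 0.162]
contact_force: [0.4, 0.2, -1.1]
opening: 0.0275
```

```bash
python3 - <<'E'
from h import *
o=ctrl.get_obs();print(o['t'],o['tool_pos'],o['opening'],o['contact_force'],o['wrist_torque'])
E
```

```text
9.75 [0.52684467 0.106059   0.13853798] 0.027465042502317072 [ 0.36978703  0.18911627 -1.06481797] [-0.01622154  0.02172111 -0.0221776 ]
```

Emit:
step_arm(moves=[[[0,0,0],[0,0,0],0.324],[[0,0,0],[0,0,0],0.324],[[0,0,0],[0,0,0],0.324],[[0,0,0],[0,0,0],0.324],[[0,0,0],[0,0,0],0.324],[[0,0,0],[0,0,0],0.324],[[0,0,0],[0,0,0],0.324],[[0,0,0],[0,0,0],0.324],[[0,0,0],[0,0,0],0.324],[[0,0,0],[0,0,0],0.324]], grip_force=8)

```text
t: 10.58
tool_pos: [0.5268, 0.1061, 0.1385]
tool_rot: [-0.162, 1.566, 0.162]
contact_force: [0.3, -0.3, -1.4]
opening: 0.0281
```

```bash
python3 - <<'E'
from h import *
for i in range(3):
    o=ctrl.get_obs();print(o['t'],o['opening'],o['contact_force'],o['wrist_torque'],o['effort'])
E
```

```text
10.5833 0.02807593172419172 [ 0.27503165 -0.29629951 -1.43356559] [ 0.00652775  0.01338323 -0.05150683] [-4.87703676e-05 -3.25984669e+01 -3.53352606e+01  3.16887847e-03
  2.11133462e-03 -5.47205929e-06]
10.5833 0.02807593172419172 [ 0.27503165 -0.29629951 -1.43356559] [ 0.00652775  0.01338323 -0.05150683] [-4.87703676e-05 -3.25984669e+01 -3.53352606e+01  3.16887847e-03
  2.11133462e-03 -5.47205929e-06]
10.5833 0.02807593172419172 [ 0.27503165 -0.29629951 -1.43356559] [ 0.00652775  0.01338323 -0.05150683] [-4.87703676e-05 -3.25984669e+01 -3.53352606e+01  3.16887847e-03
  2.11133462e-03 -5.47205929e-06]
```

```bash
cat > avg.py <<'E'
from h import *
v=[];f=[]
for i in range(5):
    cams.get_image('scene');o=ctrl.get_obs();v.append(o['opening']*1e3);f.append(np.r_[o['contact_force'],o['wrist_torque']])
print(o['t'],np.round(v,2),np.mean(v),np.mean(f,0).round(2),o['tool_pos'])
E
python3 avg.py
```

```text
10.8333 [27.76 27.92 27.46 27.62 27.75] 27.70259626638623 [-0.12  0.05 -1.3  -0.01 -0.01  0.02] [0.52682363 0.10610191 0.13851869]
```

Emit:
step_arm(moves=[[[0,0,0],[0,0,0],0.332],[[0,0,0],[0,0,0],0.332],[[0,0,0],[0,0,0],0.332],[[0,0,0],[0,0,0],0.332],[[0,0,0],[0,0,0],0.332],[[0,0,0],[0,0,0],0.332],[[0,0,0],[0,0,0],0.332],[[0,0,0],[0,0,0],0.332],[[0,0,0],[0,0,0],0.332],[[0,0,0],[0,0,0],0.332]], grip_force=8)

```text
t: 11.67
tool_pos: [0.5268, 0.1061, 0.1385]
tool_rot: [-0.162, 1.566, 0.162]
contact_force: [0.1, 0.4, -0.8]
opening: 0.0282
```

```bash
python3 avg.py
```

```text
11.9167 [28.35 28.47 27.85 28.59 28.55] 28.361843402312797 [ 0.15 -0.18 -0.85 -0.01 -0.01  0.01] [0.52682837 0.10608459 0.1385189 ]
```

Emit:
step_arm(moves=[[[0,0,0],[0,0,0],0.34],[[0,0,0],[0,0,0],0.34],[[0,0,0],[0,0,0],0.34],[[0,0,0],[0,0,0],0.34],[[0,0,0],[0,0,0],0.34],[[0,0,0],[0,0,0],0.34],[[0,0,0],[0,0,0],0.34],[[0,0,0],[0,0,0],0.34],[[0,0,0],[0,0,0],0.34],[[0,0,0],[0,0,0],0.34]], grip_force=8)

```text
t: 12.75
tool_pos: [0.5268, 0.1061, 0.1385]
tool_rot: [-0.162, 1.566, 0.162]
contact_force: [-0.6, 0.3, -1.1]
opening: 0.0287
```

```bash
python3 avg.py
```

```text
13.0 [29.08 28.96 29.14 29.01 29.23] 29.08626679427487 [ 0.01 -0.15 -0.91  0.   -0.   -0.  ] [0.52682862 0.10609591 0.13852128]
```

Emit:
step_arm(moves=[[[0,0,0],[0,0,0],0.33],[[0,0,0],[0,0,0],0.325],[[0,0,0],[0,0,0],0.32],[[0,0,0],[0,0,0],0.317],[[0,0,0],[0,0,0],0.317],[[0,0,0],[0,0,0],0.317],[[0,0,0],[0,0,0],0.317],[[0,0,0],[0,0,0],0.317],[[0,0,0],[0,0,0],0.317],[[0,0,0],[0,0,0],0.317]], grip_force=8)

```text
t: 13.83
tool_pos: [0.5268, 0.1061, 0.1385]
tool_rot: [-0.162, 1.566, 0.162]
contact_force: [0.0, 0.0, -1.3]
opening: 0.0274
```

```bash
sed -i 's/range(5)/range(8)/' avg.py; python3 avg.py
```

```text
14.2333 [27.6  27.5  27.31 27.73 27.38 27.32 27.02 27.35] 27.40169238910097 [ 0.34 -0.02 -1.49  0.02  0.    0.01] [0.52680626 0.10609131 0.13847936]
```

Emit:
step_arm(moves=[[[-0.2,0,0],[0,0,0],0.322],[[-0.6,0,0],[0,0,0],0.322],[[-1.4,0,0],[0,0,0],0.322],[[-2.8,0,0],[0,0,0],0.322],[[-4.4,0,0],[0,0,0],0.322],[[-6.2,0,0],[0,0,0],0.322],[[-8.2,0,0],[0,0,0],0.322],[[-10.4,0,0],[0,0,0],0.322],[[-12.4,0,0],[0,0,0],0.322],[[-14,0,0],[0,0,0],0.322]], grip_force=8)

```text
t: 15.07
tool_pos: [0.5274, 0.1062, 0.2816]
tool_rot: [-0.163, 1.563, 0.162]
contact_force: [0.1, -0.4, -1.2]
opening: 0.0277
```

```bash
cat >> h.py <<'E'
NT=np.array([.1265,0,.0023]); SP=CODE+.08*n-RS@NT
E
python3 - <<'E'
from h import *
np.set_printoptions(precision=3,suppress=True)
S=cams.get_image('scene');o=ctrl.get_obs();print(o['t'],o['tool_pos'],o['opening'],o['contact_force'],o['wrist_torque'],o['q'])
print(SP,delta(SP,RS,o))
A=R.from_rotvec(o['tool_rot']).as_matrix()
print(proj(S,[o['tool_pos']+A@NT,o['tool_pos']+A@(NT-[.172,0,0])]))
for f in ('scanner_nose','scanner_grip'): print(f,[(np.round(d['at'],1),round(d['conf'],2)) for d in finder.tip_of('scene',f)])
cv2.imwrite('pics/s3.png',cv2.resize(S['pixels'][130:310,180:360],(540,540),interpolation=cv2.INTER_CUBIC))
E
```

```text
15.1167 [0.529 0.106 0.285] 0.02730049039367864 [ 0.998 -0.15   1.247] [ 0.045 -0.084 -0.002] [ 0.06  -0.177  1.772 -0.     1.54  -0.147]
[ 0.405 -0.187  0.254] (array([  2.99, -26.12, -18.18]), array([ 13.43, -31.4 ,  -3.83]))
[[266.797 240.557]
 [264.593 168.345]]
scanner_nose [(array([247.7, 338.2]), 0.79), (array([206.3, 310.5]), 0.72), (array([266.5, 242.3]), 0.57)]
scanner_grip [(array([267.6, 194.4]), 0.86), (array([243., 311.]), 0.77), (array([203.9, 277.5]), 0.73), (array([342.6, 196.7]), 0.17)]
```

View pics/s3.png

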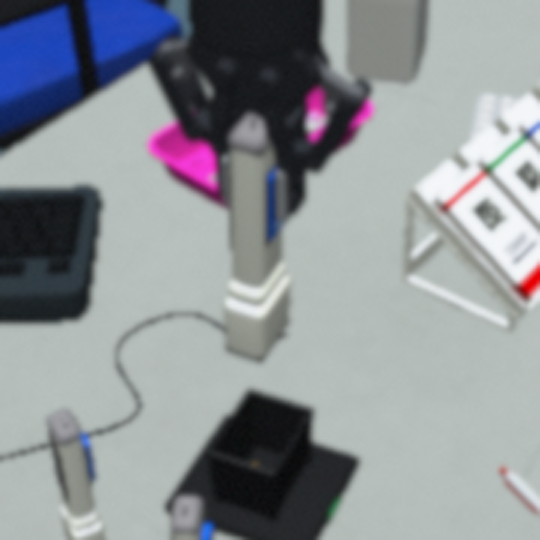

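Emit:
step_arm(moves=[[[0,-0.5,-0.4],[0.2,-0.5,-0.1],0.322],[[0.1,-1.5,-1],[0.7,-1.7,-0.2],0.322],[[0.3,-3,-2],[1.5,-3.5,-0.4],0.322],[[0.5,-4.8,-3.3],[2.4,-5.7,-0.7],0.322],[[0.7,-6.6,-4.6],[3.3,-7.8,-1],0.322],[[1,-8.4,-5.9],[4.2,-10,-1.2],0.322],[[1.2,-10.2,-7.1],[5.2,-12.2,-1.5],0.322],[[1.4,-12,-8.4],[6.1,-14.4,-1.7],0.322],[[1.6,-13.8,-9.6],[7,-16.5,-2],0.322],[[1.8,-15.4,-10.7],[7.9,-18.5,-2.2],0.322]])

```text
t: 16.05
tool_pos: [0.4532, -0.0674, 0.2603]
tool_rot: [-0.053, 1.243, 0.046]
contact_force: [0.4, -0.0, -1.3]
opening: 0.0278
```

```bash
python3 - <<'E'
from h import *
o=ctrl.get_obs();print(o['t'],o['tool_pos'],o['opening'],o['contact_force'],o['q']);print(delta(SP,RS,o))
E
```

```text
16.05 [ 0.4531871  -0.06737804  0.26025144] 0.027751159052920218 [ 0.37395696 -0.02365512 -1.33685852] [-0.38394838 -0.61076005  2.15339602  0.13123124  1.298553   -0.46663416]
(array([ -1.06, -11.59,  -5.55]), array([  5.45, -13.22,  -1.61]))
```

Emit:
step_arm(moves=[[[-0.1,-1.5,-0.7],[0.7,-1.7,-0.2],0.322],[[-0.3,-3,-1.4],[1.4,-3.4,-0.4],0.322],[[-0.4,-4.5,-2.1],[2.1,-5.1,-0.6],0.322],[[-0.5,-6,-2.8],[2.8,-6.8,-0.8],0.322],[[-0.7,-7.5,-3.6],[3.5,-8.5,-1],0.322],[[-0.8,-9,-4.3],[4.2,-10.2,-1.2],0.322],[[-0.9,-10.2,-4.9],[4.8,-11.6,-1.4],0.322],[[-1,-11,-5.3],[5.2,-12.6,-1.5],0.322],[[-1.1,-11.4,-5.5],[5.4,-13.1,-1.6],0.322],[[-1.1,-11.6,-5.6],[5.5,-13.2,-1.6],0.322]])

```text
t: 16.88
tool_pos: [0.4031, -0.1872, 0.2526]
tool_rot: [0.02, 1.014, -0.032]
contact_force: [-0.2, -0.1, -0.7]
opening: 0.0276
```

```bash
python3 - <<'E'
from h import *
np.set_printoptions(precision=3,suppress=True)
S=cams.get_image('scene');T=cams.get_image('top');o=ctrl.get_obs();print(o['t'],o['tool_pos'],o['opening'],o['contact_force'],o['q']);print(delta(SP,RS,o))
A=R.from_rotvec(o['tool_rot']).as_matrix();P=o['tool_pos']
N=P+A@NT; L=P+A@(NT-[.172,0,0]); hit=N+A[:,0]*.08
hd=[N+A@np.array([0,a*.023,b*.015]) for a,b in((-1,-1),(-1,1),(1,1),(1,-1))]
for c,im in(('scene',S),('top',T)):
    print(c,'nose,tail,hit',proj(im,[N,L,hit]))
    for f in ('scanner_nose','scanner_grip','code_red'): print(f,[(np.round(d['at'],1),round(d['conf'],2)) for d in finder.tip_of(c,f)])
def crop(im,u,v,w=100,s=4):
    a=cv2.resize(im['pixels'][v:v+w,u:u+w],(w*s,w*s),interpolation=cv2.INTER_CUBIC)
    for p in np.vstack([proj(im,np.array(hd)),proj(im,[N,L,hit,CODE])]): cv2.circle(a,tuple(int(i) for i in (p-[u,v]+.5)*s),2,(0,255,255),-1)
    return a
cv2.imwrite('pics/s4.png',np.hstack([crop(S,290,130),crop(T,315,195)]))
E
```

```text
16.9833 [ 0.404 -0.187  0.254] 0.0277020616600066 [ 0.078 -0.004 -1.945] [-0.835 -0.784  2.302  0.413  1.242 -0.858]
(array([-0.01,  0.01,  0.13]), array([-0.11, -0.09, -0.03]))
scene nose,tail,hit [[361.554 185.681]
 [406.819 144.064]
 [344.101 201.669]]
scanner_nose [(array([205.7, 311.2]), 0.97), (array([247.7, 339. ]), 0.93), (array([360.7, 184.7]), 0.92)]
scanner_grip [(array([396.2, 157.7]), 0.9), (array([244.4, 314.2]), 0.79), (array([201.6, 278. ]), 0.77)]
code_red [(array([342.8, 198.2]), 0.92)]
top nose,tail,hit [[368.313 258.267]
 [381.981 303.199]
 [363.275 241.884]]
scanner_nose [(array([372.3, 259.6]), 0.82), (array([189.8, 256. ]), 0.78), (array([193.7, 215.2]), 0.72)]
scanner_grip [(array([178.4, 256.2]), 0.84), (array([374.8, 292.7]), 0.72), (array([189.4, 207.6]), 0.51), (array([395.3, 239.9]), 0.21)]
code_red [(array([365.9, 244.4]), 0.86)]
```

View pics/s4.png

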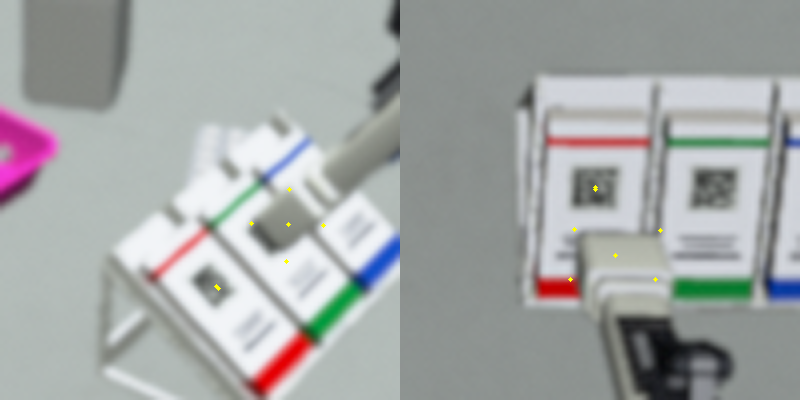

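```bash
cat > fit.py <<'E'
from h import *
from scipy.optimize import minimize
np.set_printoptions(precision=3,suppress=True)
ims={c:cams.get_image(c) for c in('scene','top')};o=ctrl.get_obs()
A=R.from_rotvec(o['tool_rot']).as_matrix();P=o['tool_pos']
box=lambda z0,z1,hx,hy:np.array([[x,y,z] for x in(-hx,hx) for y in(-hy,hy) for z in(z0,z1)])
B=[box(0,.046,.015,.023),box(.046,.172,.012,.018)]
Rs0=np.c_[A[:,2],-A[:,1],-A[:,0]]  # scanner axes x,y,z in world: x=tool z, z=-tool x, y=z cross x
assert abs(np.linalg.det(Rs0)-1)<1e-6
G0=P+A@(NT-[.1265,0,0])
def world(p,Q): # p: shift(mm, tool axes) ; rot (deg, about scanner x,y,z)
    return G0+A@(p[:3]/1e3)+(Q+[0,0,-.1265])@(Rs0@R.from_rotvec(np.radians(p[3:])).as_matrix()).T
M={}
for c in ims:
    N=proj(ims[c],world(np.zeros(6),np.array([[0,0,.05]])))[0]
    d=[r for r in finder.regions_of(c,'scanner_grip') if np.linalg.norm(np.array(r['at'])-N)<60]
    if d:
        M[c]=d[0]['region'].astype(np.uint8);print(c,d[0]['conf'],M[c].sum(),d[0]['at'])
        u,v=np.round(N).astype(int); M[c]=(M[c],u,v)
s=8;w=22
def ren(c,p):
    _,u,v=M[c];m=np.zeros((2*w*s,2*w*s),np.uint8)
    for b in B:
        q=(proj(ims[c],world(p,b))-[u-w,v-w]+.5)*s
        cv2.fillConvexPoly(m,cv2.convexHull(q.astype(np.float32)).astype(np.int32),255)
    return cv2.resize(m,(2*w,2*w),interpolation=cv2.INTER_AREA)/255.
def wgt(c): # only near the head
    _,u,v=M[c];q=proj(ims[c],world(np.zeros(6),np.array([[0,0,.02]])))[0]-[u-w,v-w]
    yy,xx=np.mgrid[:2*w,:2*w];return (np.hypot(xx-q[0],yy-q[1])<17).astype(float)
def cost(p):
    e=0
    for c in M:
        m,u,v=M[c];g=m[v-w:v+w,u-w:u+w].astype(float)
        e+=(cv2.GaussianBlur((ren(c,p)-g)*wgt(c),(0,0),1)**2).sum()
    return e+((p[:3]/[8,3,3])**2).sum()+((p[3:]/[4,2,3])**2).sum()
print('cost0',cost(np.zeros(6)))
r=minimize(cost,np.zeros(6),method='Nelder-Mead',options=dict(initial_simplex=np.vstack([np.zeros(6),np.diag([4,3,3,3,2,2])]),maxiter=600))
print('fit',r.x,r.fun)
Nz=world(r.x,np.zeros((1,3)))[0];Rs=Rs0@R.from_rotvec(np.radians(r.x[3:])).as_matrix()
print('code in nose frame (fit)',(CODE-Nz)@Rs,'(nominal)',(CODE-world(np.zeros(6),np.zeros((1,3)))[0])@Rs0,'t',o['t'])
out=[]
E8=[(0,1),(2,3),(4,5),(6,7),(0,2),(1,3),(4,6),(5,7),(0,4),(1,5),(2,6),(3,7)]
for c in M:
    m,u,v=M[c];k=9;a=cv2.resize(ims[c]['pixels'][v-w:v+w,u-w:u+w],(396,396),interpolation=cv2.INTER_CUBIC)
    cs,_=cv2.findContours(cv2.resize(m[v-w:v+w,u-w:u+w],(396,396),interpolation=cv2.INTER_NEAREST),cv2.RETR_LIST,cv2.CHAIN_APPROX_NONE)
    cv2.drawContours(a,cs,-1,(255,0,255),1)
    for p,col in((np.zeros(6),(0,0,255)),(r.x,(0,255,0))):
        q=(proj(ims[c],world(p,B[0]))-[u-w,v-w]+.5)*k
        for i,j in E8: cv2.line(a,tuple(q[i].astype(int)),tuple(q[j].astype(int)),col,1)
    out.append(a)
cv2.imwrite('pics/fit.png',np.hstack(out))
E
python3 fit.py
```

```text
Traceback (most recent call last):
  File "fit.py", line 9, in <module>
    assert abs(np.linalg.det(Rs0)-1)<1e-6
           ^^^^^^^^^^^^^^^^^^^^^^^^^^^^^^
AssertionError
```

```bash
sed -i 's/-A\[:,1\],-A\[:,0\]\]/A[:,1],-A[:,0]]/' fit.py; python3 fit.py
```

```text
scene 0.86 790 [383.1, 163.4]
top 0.67 805 [370.5, 269.9]
cost0 67.43468524381923
fit [-5.141  0.823  2.857 -0.416 -0.467  0.264] 24.594588067600803
code in nose frame (fit) [-0.004  0.001 -0.086] (nominal) [ 0.   -0.   -0.08] t 17.4833
```

View pics/fit.png

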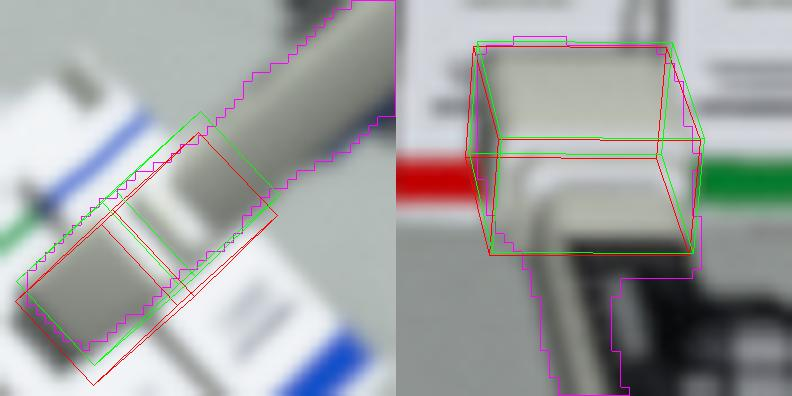

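Emit:
step_arm(moves=[[[0.1,0,-0.1],[0,0,0],0.324],[[0.2,0,-0.15],[0,0,0],0.324],[[0.3,0,-0.15],[0,0,0],0.324],[[0.3,0,-0.15],[0,0,0],0.324],[[0.3,0,-0.15],[0,0,0],0.324],[[0.3,0,-0.15],[0,0,0],0.324],[[0.3,0,-0.15],[0,0,0],0.324],[[0.3,0,-0.15],[0,0,0],0.324],[[0.3,0,-0.15],[0,0,0],0.324],[[0.3,0,-0.15],[0,0,0],0.324]], grip_force=8)

```text
t: 18.42
tool_pos: [0.4046, -0.1868, 0.2512]
tool_rot: [0.018, 1.012, -0.031]
contact_force: [-0.4, -0.5, -1.1]
opening: 0.0273
```

```bash
sed -i "s/o\['tool_pos'\])/o['tool_pos'],delta(SP,RS,o))/" avg.py; python3 avg.py
```

```text
18.8167 [27.6  27.96 28.18 27.38 27.91 27.92 27.83 27.8 ] 27.822158241785306 [ 0.01  0.33 -1.2   0.01  0.4  -0.02] [ 0.40455126 -0.18676687  0.25113912] (array([-0.26,  0.  ,  0.19]), array([-0.04, -0.02, -0.01]))
```

Emit:
step_arm(moves=[[[0,0,0],[0,0,0],0.324],[[0,0,0],[0,0,0],0.324],[[0,0,0],[0,0,0],0.324],[[0,0,0],[0,0,0],0.32],[[0,0,0],[0,0,0],0.319],[[0,0,0],[0,0,0],0.319],[[0,0,0],[0,0,0],0.319],[[0,0,0],[0,0,0],0.319],[[0,0,0],[0,0,0],0.319],[[0,0,0],[0,0,0],0.319]])

```text
t: 19.65
tool_pos: [0.4045, -0.1868, 0.2512]
tool_rot: [0.018, 1.012, -0.031]
contact_force: [0.5, -0.2, -1.0]
opening: 0.0275
```

```bash
python3 avg.py
```

```text
20.05 [27.47 27.74 27.67 27.47 27.75 27.42 27.6  27.34] 27.55789622089015 [-0.05 -0.09 -1.43 -0.01  0.4   0.01] [ 0.40454795 -0.18679923  0.2511794 ] (array([-0.25,  0.01,  0.19]), array([-0.04, -0.02, -0.01]))
```

Emit:
step_arm(moves=[[[0,0,0],[0,0,0],0.317],[[0,0,0],[0,0,0],0.315],[[0,0,0],[0,0,0],0.313],[[0,0,0],[0,0,0],0.31],[[0,0,0],[0,0,0],0.31],[[0,0,0],[0,0,0],0.31],[[0,0,0],[0,0,0],0.31],[[0,0,0],[0,0,0],0.31],[[0,0,0],[0,0,0],0.31],[[0,0,0],[0,0,0],0.31]])

```text
t: 20.88
tool_pos: [0.4046, -0.1868, 0.2512]
tool_rot: [0.018, 1.012, -0.031]
contact_force: [-0.4, -0.3, -0.4]
opening: 0.0271
```

```bash
python3 avg.py
```

```text
21.2833 [26.9  26.47 26.57 27.37 27.2  27.11 26.57 26.79] 26.872017565841965 [-0.07  0.11 -1.12  0.01  0.38 -0.01] [ 0.40454882 -0.18679386  0.25116725] (array([-0.25,  0.01,  0.19]), array([-0.04, -0.02, -0.01]))
```

Emit:
step_arm(moves=[[[0,0,0],[0,0,0],0.324],[[0,0,0],[0,0,0],0.324],[[0,0,0],[0,0,0],0.324],[[0,0,0],[0,0,0],0.32],[[0,0,0],[0,0,0],0.31],[[0,0,0],[0,0,0],0.29],[[0,0,0],[0,0,0],0.27],[[0,0,0],[0,0,0],0.27],[[0,0,0],[0,0,0],0.27],[[0,0,0],[0,0,0],0.27]], grip_force=22)

```text
t: 22.12
tool_pos: [0.4045, -0.1868, 0.2511]
tool_rot: [0.018, 1.012, -0.031]
contact_force: [-0.4, -0.2, -1.7]
opening: 0.0257
```

```bash
sed -i 's/range(8)/range(4)/' avg.py; python3 avg.py
```

```text
22.3167 [25.54 26.03 26.07 26.66] 26.072761726136505 [-0.14  0.09 -1.33  0.02  0.34 -0.02] [ 0.4045382  -0.18679059  0.25113537] (array([-0.26,  0.01,  0.19]), array([-0.04, -0.02, -0.01]))
```

Emit:
step_arm(moves=[[[0,0,0],[0,0,0],0.3],[[0,0,0],[0,0,0],0.32],[[0,0,0],[0,0,0],0.33],[[0,0,0],[0,0,0],0.33],[[0,0,0],[0,0,0],0.33],[[0,0,0],[0,0,0],0.33],[[0,0,0],[0,0,0],0.33],[[0,0,0],[0,0,0],0.33],[[0,0,0],[0,0,0],0.33],[[0,0,0],[0,0,0],0.33]], grip_force=8)

```text
t: 23.15
tool_pos: [0.4045, -0.1868, 0.2512]
tool_rot: [0.018, 1.012, -0.031]
contact_force: [0.3, -0.0, -1.0]
opening: 0.0287
```

```bash
python3 avg.py; python3 fit.py
```

```text
23.35 [28.06 28.12 28.56 28.11] 28.213822780966474 [-0.13 -0.34 -1.13  0.01  0.39 -0.03] [ 0.40455423 -0.18678406  0.25117264] (array([-0.25,  0.01,  0.18]), array([-0.03, -0.02, -0.01]))
scene 0.61 824 [383.4, 165.5]
top 0.73 757 [372.7, 268.8]
cost0 70.20847569079322
fit [-4.558  2.866  3.651 -1.343 -0.043 -0.367] 27.786660550363298
code in nose frame (fit) [-0.002  0.002 -0.082] (nominal) [ 0.002  0.    -0.077] t 23.45
```

Emit:
step_arm(moves=[[[0,0,0],[0,0,0],0.33],[[0,0,0],[0,0,0],0.33],[[0,0,0],[0,0,0],0.33],[[0,0,0],[0,0,0],0.33],[[0,0,0],[0,0,0],0.3],[[0,0,0],[0,0,0],0.27],[[0,0,0],[0,0,0],0.25],[[0,0,0],[0,0,0],0.25],[[0,0,0],[0,0,0],0.25],[[0,0,0],[0,0,0],0.25]], grip_force=22)

```text
t: 24.38
tool_pos: [0.4045, -0.1868, 0.2511]
tool_rot: [0.018, 1.013, -0.031]
contact_force: [-0.3, -0.1, -1.2]
opening: 0.0259
```

```bash
sed -i 's/range(4)/range(5)/' avg.py; python3 avg.py
```

```text
24.6333 [25.89 26.06 25.9  26.14 26.34] 26.06535952573035 [-0.16 -0.08 -1.19  0.02  0.37  0.01] [ 0.40454738 -0.186776    0.25113617] (array([-0.26,  0.  ,  0.19]), array([-0.04, -0.02, -0.01]))
```

Emit:
step_arm(moves=[[[0,0,0],[0,0,0],0.3],[[0,0,0],[0,0,0],0.32],[[0,0,0],[0,0,0],0.328],[[0,0,0],[0,0,0],0.328],[[0,0,0],[0,0,0],0.328],[[0,0,0],[0,0,0],0.328],[[0,0,0],[0,0,0],0.328],[[0,0,0],[0,0,0],0.328],[[0,0,0],[0,0,0],0.328],[[0,0,0],[0,0,0],0.328]], grip_force=8)

```text
t: 25.47
tool_pos: [0.4045, -0.1868, 0.2512]
tool_rot: [0.018, 1.012, -0.031]
contact_force: [-0.9, -0.6, -1.2]
opening: 0.0279
```

```bash
python3 avg.py; python3 - <<'E'
from h import *
print(delta([.5285,.1062,.2815],RG), delta([.46,-.04,.27],R.from_matrix(RG).as_matrix()))
E
```

```text
25.7167 [28.24 28.01 27.92 27.74 27.73] 27.928819121169518 [ 0.34  0.09 -1.43  0.    0.37 -0.02] [ 0.40455016 -0.18679383  0.25118842] (array([-0.25,  0.01,  0.18]), array([-0.03, -0.01, -0.01]))
(array([ 3.47, 29.71, 11.25]), array([-13.41,  31.83,   3.82])) (array([ 1.08, 14.86,  5.27]), array([-13.41,  31.83,   3.82]))
```

Emit:
step_arm(moves=[[[0.1,0.5,0.2],[-0.2,0.5,0.1],0.328],[[0.2,1.5,0.6],[-0.7,1.7,0.2],0.328],[[0.4,3,1.1],[-1.4,3.3,0.4],0.328],[[0.6,4.8,1.8],[-2.2,5.2,0.6],0.328],[[0.8,6.6,2.5],[-3,7.1,0.8],0.328],[[1,8.4,3.2],[-3.8,9,1.1],0.328],[[1.2,10.2,3.9],[-4.6,10.9,1.3],0.328],[[1.4,12,4.5],[-5.4,12.9,1.5],0.328],[[1.6,13.8,5.2],[-6.2,14.8,1.8],0.328],[[1.8,15.6,5.9],[-7,16.7,2],0.328]])

```text
t: 26.55
tool_pos: [0.4699, -0.0314, 0.2675]
tool_rot: [-0.075, 1.305, 0.068]
contact_force: [0.3, -0.4, -0.1]
opening: 0.028
```

```bash
python3 - <<'E'
from h import *
o=ctrl.get_obs();print(o['t'],o['tool_pos'],o['opening']);print(delta([.5268,.1061,.2815],RG,o))
E
```

```text
26.55 [ 0.46992891 -0.03139323  0.26754112] 0.027952292653052643
(array([ 0.25, 13.14,  7.11]), array([-6.34, 15.07,  1.8 ]))
```

Emit:
step_arm(moves=[[[0,1.7,0.9],[-0.8,1.9,0.2],0.328],[[0.1,3.4,1.8],[-1.6,3.8,0.5],0.328],[[0.1,5.1,2.7],[-2.4,5.8,0.7],0.328],[[0.1,6.8,3.7],[-3.2,7.8,0.9],0.328],[[0.2,8.5,4.6],[-4.1,9.8,1.2],0.328],[[0.2,10.2,5.5],[-4.9,11.7,1.4],0.328],[[0.2,11.5,6.2],[-5.5,13.2,1.6],0.328],[[0.3,12.4,6.7],[-6,14.2,1.7],0.328],[[0.3,12.9,7],[-6.2,14.8,1.8],0.328],[[0.3,13.1,7.1],[-6.3,15.1,1.8],0.328]])

```text
t: 27.38
tool_pos: [0.5273, 0.1068, 0.2809]
tool_rot: [-0.162, 1.566, 0.163]
contact_force: [-0.1, -0.4, -1.4]
opening: 0.028
```

```bash
sed 's/pics\/fit/pics\/fit2/' fit.py > fit2.py; python3 fit2.py; python3 - <<'E'
from h import *
o=ctrl.get_obs();print(o['t'],o['tool_pos'],o['opening'],o['contact_force']);print(delta([.5268,.1061,.1385],RG,o))
E
```

```text
scene 0.88 1384 [265.2, 210.5]
top 0.71 272 [180.4, 256.4]
cost0 598.6765883344433
fit [-38.437  26.668   0.632  13.556   7.969   0.988] 173.33272608817063
code in nose frame (fit) [-0.051 -0.362 -0.041] (nominal) [-0.073 -0.288 -0.074] t 27.4833
27.5833 [0.5266116  0.10535342 0.28098338] 0.028315723699687996 [ 0.59671824  0.01651903 -1.84195117]
(array([14.25,  0.07,  0.04]), array([-0.07, -0.03,  0.  ]))
```

View pics/fit2.png

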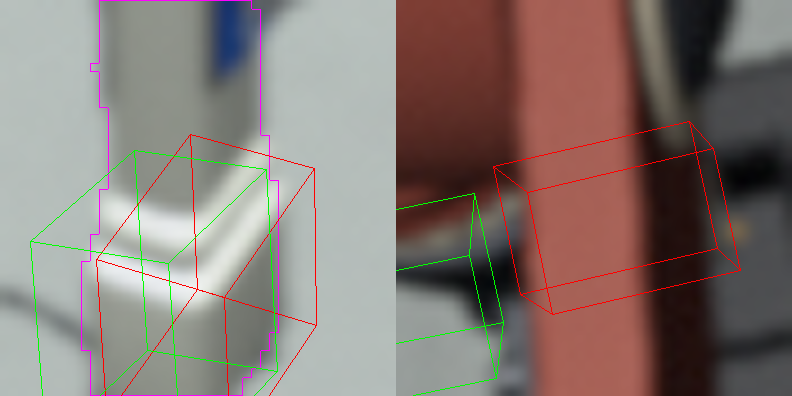

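```bash
python3 - <<'E'
from h import *
S=cams.get_image('scene');o=ctrl.get_obs();print(o['t'],o['tool_pos'])
a=cv2.imread('pics/s3.png');b=cv2.resize(S['pixels'][130:310,180:360],(540,540),interpolation=cv2.INTER_CUBIC)
for n,(x,y,w,h) in dict(head=(215,260,85,110),key=(225,160,65,80),finger=(270,165,40,60),tail=(222,105,55,45),gripper=(180,20,150,70)).items():
    r=cv2.matchTemplate(b[y-25:y+h+25,x-25:x+w+25],a[y:y+h,x:x+w],cv2.TM_CCOEFF_NORMED);_,v,_,p=cv2.minMaxLoc(r)
    print(n,'shift px(3x)',np.array(p)-25,round(v,3))
E
```

```text
27.6333 [0.52657488 0.1052381  0.2810371 ]
head shift px(3x) [2 0] 0.995
key shift px(3x) [2 0] 0.989
finger shift px(3x) [ 3 -1] 0.997
tail shift px(3x) [ 2 -1] 0.998Traceback (most recent call last):
  File "<stdin>", line 5, in <module>
cv2.error: OpenCV(4.12.0) /io/opencv/modules/imgproc/src/templmatch.cpp:1179: error: (-215:Assertion failed) _img.size().height <= _templ.size().height && _img.size().width <= _templ.size().width in function 'matchTemplate'
```

Emit:
step_arm(moves=[[[0.5,0.05,0.05],[0,0,0],0.328],[[1.5,0.05,0.05],[0,0,0],0.328],[[2.5,0.05,0.05],[0,0,0],0.328],[[3.5,0.05,0.05],[0,0,0],0.328],[[4.5,0.05,0.05],[0,0,0],0.328],[[5.5,0.05,0.05],[0,0,0],0.328],[[6.5,0.05,0.05],[0,0,0],0.328],[[7.4,0.05,0.05],[0,0,0],0.328],[[8,0.05,0.05],[0,0,0],0.328],[[8,0.05,0.05],[0,0,0],0.328]])

```text
t: 28.47
tool_pos: [0.526, 0.1058, 0.1989]
tool_rot: [-0.161, 1.568, 0.161]
contact_force: [-0.0, -0.6, -1.0]
opening: 0.0282
```

```bash
python3 - <<'E'
from h import *
o=ctrl.get_obs();print(o['t'],o['tool_pos'],o['opening'],o['contact_force']);print(delta([.5268,.1061,.1385],RG,o))
E
```

```text
28.4667 [0.52597526 0.10576684 0.19888239] 0.02820683074080724 [-0.01423403 -0.63993781 -0.98935536]
(array([6.04, 0.01, 0.11]), array([-0.08, -0.21, -0.02]))
```

Emit:
step_arm(moves=[[[0.6,0,0.05],[0,0,0],0.328],[[1.3,0,0.05],[0,0,0],0.328],[[2,0,0.05],[0,0,0],0.328],[[2.7,0,0.05],[0,0,0],0.328],[[3.4,0,0.05],[0,0,0],0.328],[[4.1,0,0.05],[0,0,0],0.328],[[4.7,0,0.05],[0,0,0],0.328],[[5.2,0,0.05],[0,0,0],0.328],[[5.6,0,0.05],[0,0,0],0.328],[[5.8,0,0.05],[0,0,0],0.328]])

```text
t: 29.3
tool_pos: [0.526, 0.1058, 0.1401]
tool_rot: [-0.161, 1.569, 0.161]
contact_force: [-0.6, 0.2, -1.4]
opening: 0.0281
```

```bash
python3 - <<'E'
from h import *
o=ctrl.get_obs();print(o['t'],o['tool_pos'],o['opening'],o['contact_force'],o['wrist_torque']);print(delta([.5268,.1061,.1385],RG,o))
E
```

```text
29.3 [0.52595556 0.10581923 0.14008706] 0.028075703192672136 [-0.563995    0.16238266 -1.44291472] [-0.02840994 -0.01050022  0.0144467 ]
(array([0.16, 0.01, 0.09]), array([-0.08, -0.26, -0.03]))
```

Within about 2 mm of the floor; lower the last bit until the floor carries it.

Emit:
step_arm(moves=[[[0.1,0,0],[0,0,0],0.328],[[0.15,0,0],[0,0,0],0.328],[[0.2,0,0],[0,0,0],0.328],[[0.2,0,0],[0,0,0],0.328],[[0.2,0,0],[0,0,0],0.328],[[0.2,0,0],[0,0,0],0.328],[[0.2,0,0],[0,0,0],0.328],[[0.2,0,0],[0,0,0],0.328],[[0.2,0,0],[0,0,0],0.328],[[0.2,0,0],[0,0,0],0.328]])

```text
t: 30.13
tool_pos: [0.5261, 0.1059, 0.1383]
tool_rot: [-0.161, 1.569, 0.161]
contact_force: [-0.3, -0.1, -0.4]
opening: 0.0284
```

```bash
python3 - <<'E'
from h import *
S=cams.get_image('scene')
o=ctrl.get_obs();print(o['t'],o['tool_pos'],o['opening'],o['contact_force'],o['wrist_torque'])
a=cv2.resize(cv2.imread('pics/scene0.png'),None,fx=3,fy=3,interpolation=cv2.INTER_CUBIC);b=cv2.resize(S['pixels'],None,fx=3,fy=3,interpolation=cv2.INTER_CUBIC)
for n,(x,y,w,h) in dict(head=(252,270,26,20),handle=(256,240,26,36),rim=(250,275,40,35)).items():
    x,y,w,h=[3*i for i in(x,y,w,h)]
    r=cv2.matchTemplate(b[y-20:y+h+20,x-20:x+w+20],a[y:y+h,x:x+w],cv2.TM_CCOEFF_NORMED);_,v,_,p=cv2.minMaxLoc(r);print(n,np.array(p)-20,round(v,3))
E
```

```text
30.1833 [0.52615619 0.10585719 0.13832996] 0.028331198599845123 [ 0.16972362 -0.74124569  0.13234725] [ 0.03680769  0.00165304 -0.01893103]
head [4 1] 0.99
handle [5 3] 0.524
rim [3 1] 0.985
```

Emit:
step_arm(moves=[[[0,0,0],[0,0,0],0.335],[[0,0,0],[0,0,0],0.345],[[0,0,0],[0,0,0],0.355],[[0,0,0],[0,0,0],0.365],[[0,0,0],[0,0,0],0.38],[[0,0,0],[0,0,0],0.42],[[0,0,0],[0,0,0],0.5],[[0,0,0],[0,0,0],0.6],[[0,0,0],[0,0,0],0.7],[[0,0,0],[0,0,0],0.8]])

```text
t: 31.02
tool_pos: [0.5262, 0.1059, 0.1385]
tool_rot: [-0.161, 1.569, 0.161]
contact_force: [0.1, -1.1, 0.2]
opening: 0.0682
```

Emit:
step_arm(moves=[[[-0.4,0,0.1],[0,0,0],0.9],[[-1,0,0.1],[0,0,0],0.9],[[-2,0,0.1],[0,0,0],0.9],[[-3.2,0,0.1],[0,0,0],0.9],[[-4.6,0,0.1],[0,0,0],0.9],[[-6.2,0,0.1],[0,0,0],0.9],[[-8,0,0.1],[0,0,0],0.9],[[-10,0,0.1],[0,0,0],0.9],[[-12,0,0.1],[0,0,0],0.9],[[-13.5,0,0.1],[0,0,0],0.9]])

```text
t: 31.85
tool_pos: [0.5284, 0.1061, 0.2773]
tool_rot: [-0.161, 1.565, 0.161]
contact_force: [0.5, -0.5, -0.2]
opening: 0.0772
```

Emit:
step_arm(moves=[[[-1,-3,0],[0,0,0],0.9],[[-2,-6,0],[0,0,0],0.9],[[-2,-9,-2],[0,0,0],0.9],[[-2,-12,-3],[0,0,0],0.9],[[-2,-15,-4],[0,0,0],0.9],[[-2,-17,-5],[0,0,0],0.9],[[-2,-18,-5],[0,0,0],0.9],[[-2,-18,-5],[0,0,0],0.9],[[-2,-18,-5],[0,0,0],0.9],[[-2,-18,-5],[0,0,0],0.9]])

```text
t: 32.68
tool_pos: [0.5163, -0.0793, 0.2978]
tool_rot: [-0.161, 1.564, 0.162]
contact_force: [-0.8, 0.0, -0.0]
opening: 0.0768
```

```bash
python3 - <<'E'
from h import *
S=cams.get_image('scene');T=cams.get_image('top');o=ctrl.get_obs();print(o['t'],o['tool_pos'],o['opening'],o['contact_force'],o['dq'])
for c,im in(('scene',S),('top',T)):
    print(c,[(n,np.round(finder.tip_of(c,n)[0]['at'],1)) for n in('code_red','code_blue','code_green')])
cv2.imwrite('pics/end.png',np.hstack([cv2.resize(S['pixels'][195:325,195:325],(400,400),interpolation=cv2.INTER_CUBIC),cv2.resize(T['pixels'][205:275,205:275],(400,400),interpolation=cv2.INTER_CUBIC)]))
E
```

```text
32.7833 [ 0.51624086 -0.07906338  0.29748386] 0.07686364122504374 [-0.43414368  0.31699319 -0.3610748 ] [ 0.00018408  0.00323936  0.00296546 -0.00354675 -0.00037935 -0.00143977]
scene [('code_red', array([341.8, 200.3])), ('code_blue', array([368.5, 181.7])), ('code_green', array([355.7, 187.4]))]
top [('code_red', array([364.2, 243.8])), ('code_blue', array([425.4, 244.5])), ('code_green', array([393.9, 239.8]))]
```

View pics/end.png

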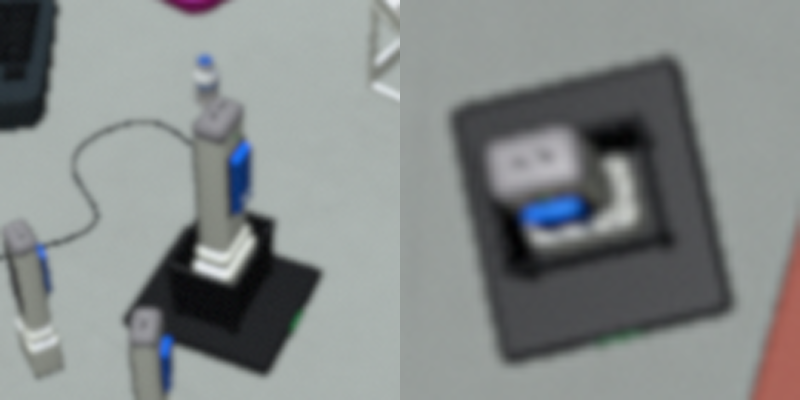

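The scanner is back in the stand: the tail at about (218,118) in the scene crop and (535,160) in the top crop sits where it did at the start. The key is out, and the vial and packs look unmoved.

```bash
python3 -c "
from station import ctrl
print(ctrl.finish_job())"
```

```text
the job is handed in; nothing more can be done
None
```

The scanner was lifted from its stand, held on the red pack's code from about 8 cm, squeezed fully there and set back in its stand, nose down. The job was handed in at about 33 s; it reports no verdict.

**Aim:** My two estimates put the code within about 2 mm of the scanning axis, at a distance of 77 and 82 mm.

**Key:**
- The 8 N grip setting did not seem to limit the squeeze, so I held the key by the finger opening instead. The first-click hold read about 28.2 mm and the full press about 26.07 mm. The full press stopped there whatever opening I commanded, which matches the 26 mm expected for a fully pressed key.
- I held and pressed twice on the code, because the first hold was close to the allowed limit on the second stage. The task asked for one press.
- In between, an aimed test squeeze read about 26.9 mm. That is roughly 1.6 mm of second-stage travel, so it may also have counted as a scan.
- While the scanner was still in the stand, I tested the squeeze down to about 27.4 mm. That is roughly 1.1 mm of second-stage travel, below the 1.5 mm scan limit, but the reading is noisy (about 0.25 mm).

**Return:** The force on the gripper fell to about zero when the nose touched the pocket floor, and only then did I let go. The last picture shows the scanner upright as at the start, key out and vial in place, with the arm clear. The networks put the three codes within a few pixels of their first positions, which is about their usual scatter.

**Check that failed:** Fitting the scanner's pose above the stand did not work, because the network picked a look-alike in the top view. Matching against the earlier picture showed no slip in the grip.

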